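# Rock the seesaw gate and feed the grinding balls into the other tray

## Task

The ball-sorting stand's seesaw gate is tipped towards one tray, but the next three steel balls belong in the other one: press the raised end of the gate down with a fingertip until it rocks over and stays, and then push the release slide's tab across, fully open, so that all three balls roll down the other chute into the other tray. Only press and push: do not touch the balls, leave everything else on the table where it stands, and finish once the balls lie still in the tray.

Things in the scene. Friction and masses are not known exactly. Their poses are not given: they have to be found in the camera images.
- stand: Fixed ball-sorting stand. Origin on the table under the gate's pivot (85 mm up); x level, the way the feed ramp descends, away from the robot; y left; z up. The ramp (32 mm wide, walls 20 mm) runs at y = 0 from x = -196 mm (floor 132 mm up) to x = -29 mm (floor 103 mm up), onto the gate's middle. Chutes at y = +-101 to +-155 mm lead from the gate's low end to two trays.
- gate (a joint): Seesaw gate, a white trough 196 mm long along the stand's y, 40 mm wide, pivoted at its middle. Rad: +0.24 = left (+y) end raised, right end low; -0.24 = right end raised. Starts on either stop. Top-heavy (steel block at mid far wall, top under 145 mm up): past level it falls over by itself and stays. About 1 N on the raised pad tips it.
- pad_left (a point): Centre of the top of the left press pad, a flat aluminium plate 44 mm (stand x) by 40 mm (stand y) on the gate's far (+x) side, 75 mm left of the pivot. Top about 128 mm above the table when raised, 92 mm when low; tilts with the gate.
- pad_right (a point): Centre of the top of the right press pad, the mirror image, 75 mm right (-y) of the pivot.
- release (a joint): The release slide over the feed ramp, in m: 0 = shut, its blade holds the balls back; it slides level along the stand's +y to 0.034 at its stop = fully open (balls run from about 0.023). Friction 1.5 N, no spring: it stays where it is left.
- tab (a point): Middle of the top edge of the release slide's push tab: an upright aluminium plate 6 mm thick (stand y), 30 mm wide (x), 48 mm high, right (-y) of the ramp, moving with the slide. Push its right-hand face towards +y, fingertips 10 to 25 mm below this point; nothing stands behind that face. A bar joins its left face to the blade.
- tray_left (a point): Centre of the inner floor of the left catch tray, open steel, 100 x 100 mm outside, 32 mm high, 190 mm to the left of the pivot.
- tray_right (a point): Centre of the inner floor of the right catch tray, alike, 190 mm to the right of the pivot.
- ball1_center (a point): Centre of the first steel ball (20 mm diameter, 33 g), next to the release slide's blade in the feed ramp.
- ball2_center (a point): Centre of the second ball, alike, behind the first.
- ball3_center (a point): Centre of the third ball, alike, behind the second.
- jar: Bystander: clear jar with white cap, 48 mm across, 55 mm high; origin at the centre of its underside (so for all bystanders).
- dish: Bystander: covered glass dish, 64 mm across, 17 mm high.
- mount: Bystander: brass disc, 32 mm across, 18 mm high.
- beaker: Bystander: glass beaker, 66 mm across, 85 mm high.
- bottle: Bystander: amber bottle, 64 mm across, 150 mm high.
- tweezers: Bystander: steel tweezers lying flat, 133 mm long along its x, 18 mm wide, 6 mm high.
- sieve: Bystander: steel ring, 100 mm across, 30 mm high.
- ball1: The same ball's body (use the centre point above).
- ball2: The same ball's body (use the centre point above).
- ball3: The same ball's body (use the centre point above).

How it is judged:
On the way, in this order (a step that is already met when the one before it is completed fails the run):
1. the gate is rocked over to its other stop while the release slide is still shut (distance of pad_left from where it was at the start of the episode above 0.025 m and (value of joint gate below -0.19 rad or value of joint gate above 0.19 rad) and value of joint release below 0.012 m), for 0.2 s.
2. the release slide is pushed fully open (value of joint release above 0.028 m), for 0.1 s.
At the end, for the whole second after the job is handed in: The gate rests at the stop opposite to where it began (within 0.05 rad), the release slide is open (over 28 mm of its 34), and all three balls lie in the tray on the gate's low side (centres within 60 mm of the tray's centre and under 35 mm high), no longer rolling about (under 0.15 m/s) (distance of pad_left from where it was at the start of the episode above 0.025 m and value of joint release above 0.028 m and ((value of joint gate below -0.19 rad and horizontal distance between each of ball1_center, ball2_center, ball3_center and tray_left below 0.06 m and height (world z) of each of ball1_center, ball2_center, ball3_center below 0.035 m) or (value of joint gate above 0.19 rad and horizontal distance between each of ball1_center, ball2_center, ball3_center and tray_right below 0.06 m and height (world z) of each of ball1_center, ball2_center, ball3_center below 0.035 m)) and linear speed of each of ball1, ball2, ball3 below 0.15 m/s); the robot touches nothing.
It fails at once if a ball is touched by the robot (over 0.5 N) or lifted (above 180 mm) (contact force between any of the fingers, the arm and ball1 above 0.5 N or contact force between any of the fingers, the arm and ball2 above 0.5 N or contact force between any of the fingers, the arm and ball3 above 0.5 N or height (world z) of any of ball1_center, ball2_center, ball3_center above 0.18 m).
It fails at once if a bystander is moved by more than 20 mm (distance of any of jar, dish, mount, beaker, bottle, tweezers, sieve from where it was at the start of the episode above 0.02 m).
It also fails if it takes over 43 s, if anything falls off the work surface, if the arm or the gripper's body presses on something with over 40 N, if the wrist force passes 120 N, or if a joint passes its speed limit or range.

## Robot

A 7-joint arm with a two-finger parallel gripper is mounted at the origin on the work surface. World frame = base frame: x ahead of the robot, y to its left, z up, the work surface at z = 0. Lengths are in m, angles in rad, forces in N, time in s.
With the tool pointing down it reaches from about 0.35 to 0.9 m from the base axis. Payload 19.9 kg.
Tool frame: the origin (TCP) lies at the very end of the fingers, on their centre line; the grasp point (between the pads) lies 19 mm behind it; y points along the fingers, x is the direction in which the jaws open and shut, and the axes are right-handed (so a half turn about y gives the same grasp; the last joint's range is limited). The gripper opens to 94 mm and grips with 3 to 60 N. Pads are 16 mm wide; open, the fingers measure 119 mm over their backs; the gripper's body (75 mm by 177 mm) begins 78 mm behind the grasp point.
Start: joints at [-1.218, 0.417, -0.01, 1.614, 0.005, 1.111, -0.053], TCP at [0.24, 0.577, 0.205] pointing down, gripper open.
Joint ranges: [-2.81, 2.81], [-0.39, 2.02], [-1.27, 1.25], [0.06, 2.57], [-1.19, 4.33], [0.19, 2], [-2.82, 2.82]. Speed limits (rad/s): [1.89, 1.89, 2.39, 2.39, 3.01, 3.01, 3.01].

## Interface

Orientations are given as a rotation vector (axis times angle).
In Python, from rig import ctrl gives the robot as it stands. Calls block until the motion is done:
- ctrl.reach(position, orientation): joint-space move of the TCP to a pose.
- ctrl.move_straight(position, vel=0.15, attitude=None): straight line of the TCP; attitude=None keeps the orientation; vel is the mean speed in m/s.
- ctrl.movej(angles): joint-space move.
- ctrl.command_gripper(opening, squeeze=None): finger opening in m; squeeze is the grip in N (None keeps the last); returns when the fingers have stopped.
- ctrl.pause(seconds).
- ctrl.ik(position, orientation): joint angles nearest the present ones, or None.
- ctrl.camera(name): name is "scene" or "top"; returns a dict with "image" (384x512x3 uint8, red, green, blue), "vertical_fov" (degrees; the focal length in pixels is half the picture's height over the tangent of half this angle, whatever the lens; pixels are square), "cx", "cy" (the principal point, pixels), "rvec" (rotation vector, rad) and "tvec" (3), from world to camera coordinates, as OpenCV has them. Camera axes: x right, y down, z forward; pixel columns grow to the right and rows downward; lengths in m; the calibration is good to about 2 mm. A picture is of the moment at which its call begins. There is no depth.
A pose or a line that the arm cannot do raises ctrl.PlanningError and nothing moves.
- ctrl.close_job(): hands the job in, once; it reports no verdict.
Readings, each from a call of its own:
- ctrl.get_t(): time.
- ctrl.get_q(): joint angles.
- ctrl.get_joint_velocities(): joint speeds.
- ctrl.get_effort(): joint torques, N m.
- ctrl.get_ee_pos(): TCP position.
- ctrl.get_tcp_rot(): TCP orientation.
- ctrl.get_contact_force(): force on the tool from outside, world axes, zero at the start.
- ctrl.get_wrist_torque(): the same for the moment, N m.
- ctrl.get_finger_gap(): finger opening in m.
Only numpy, scipy, OpenCV 4.12 (cv2) and the standard library are available. Lean on these libraries where they do the work, as an engineer would, in place of code of your own. Each camera call takes 0.05 s, during which the arm holds its last target.

## Working session

There is one attempt and no reset: what is moved stays moved. The work goes in short steps, each a Python script; the robot and the scene stay as the last script left them, time stands still between calls to the robot, and variables do not carry over. Pictures are saved under pics/ and viewed, and the job is handed in when it is done.

```bash
ls; mkdir -p pics; python3 - <<'E'
from rig import ctrl
import cv2
for n in("scene","top"):
    c=ctrl.camera(n); cv2.imwrite(f"pics/{n}0.png",c["image"][:,:,::-1])
    print(n,c["vertical_fov"],c["cx"],c["cy"],c["rvec"],c["tvec"])
print(ctrl.get_t(),ctrl.get_ee_pos(),ctrl.get_tcp_rot())
E
```

```text
pics
scene 56.83691241760718 257.4821773822786 189.24327221979757 [ 1.93677491  1.29773151 -0.61063934] [-0.23621462 -0.25616163  1.25536062]
top 54.32293300974415 259.36481196808904 193.11404711714079 [ 2.14408442 -2.19268442  0.13179478] [0.0283935  0.59421514 0.80838811]
0.1 [0.24026965 0.57661368 0.20489502] [-1.37116582 -0.91302841  0.91443217]
```

View pics/scene0.png

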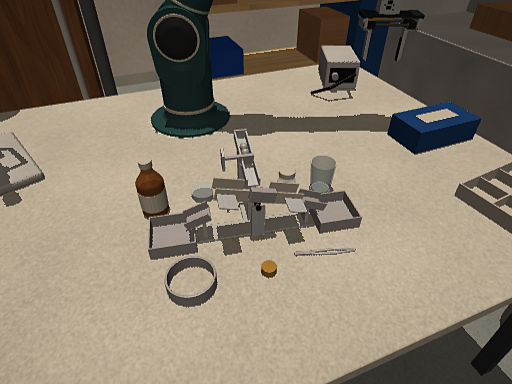

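View pics/top0.png

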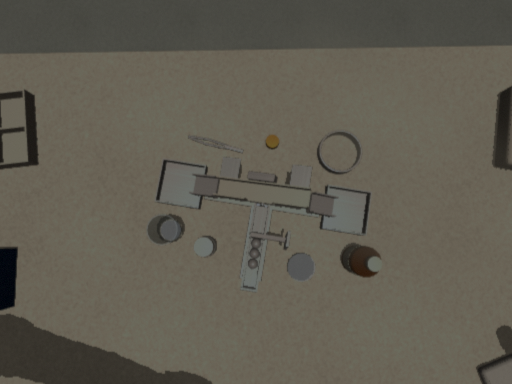

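```bash
cat > h.py <<'E'
import numpy as np,cv2
CAL={"scene":(56.83691241760718,257.4821773822786,189.24327221979757,[1.93677491,1.29773151,-0.61063934],[-0.23621462,-0.25616163,1.25536062]),
"top":(54.32293300974415,259.36481196808904,193.11404711714079,[2.14408442,-2.19268442,0.13179478],[0.0283935,0.59421514,0.80838811])}
def P(n):
    f,cx,cy,r,t=CAL[n]; f=192/np.tan(np.radians(f)/2)
    return np.array([[f,0,cx],[0,f,cy],[0,0,1]]),cv2.Rodrigues(np.array(r))[0],np.array(t)
def ray(n,uv,z):
    K,R,t=P(n); d=R.T@np.linalg.inv(K)@np.array([uv[0],uv[1],1.]); c=-R.T@t
    return c+d*(z-c[2])/d[2]
def proj(n,p):
    K,R,t=P(n); q=K@(R@np.asarray(p)+t); return q[:2]/q[2]
def tri(a,b):
    M=[P(n)[0]@np.c_[P(n)[1],P(n)[2]] for n in("scene","top")]
    X=cv2.triangulatePoints(M[0],M[1],np.array(a,float).reshape(2,1),np.array(b,float).reshape(2,1)).ravel(); return X[:3]/X[3]
E
python3 - <<'E'
import cv2
a=cv2.imread("pics/scene0.png")[120:260,140:365]; cv2.imwrite("pics/s0z.png",cv2.resize(a,None,fx=3.5,fy=3.5,interpolation=cv2.INTER_CUBIC))
a=cv2.imread("pics/top0.png")[120:300,150:380]; cv2.imwrite("pics/t0z.png",cv2.resize(a,None,fx=3.3,fy=3.3,interpolation=cv2.INTER_CUBIC))
from h import *
for n in CAL:
    K,R,t=P(n); print(n,K[0,0],-R.T@t,R)
E
```

```text
scene 354.82333767794205 [ 1.13771558 -0.21804553  0.59615923] [[ 0.3823074   0.9240238   0.00459071]
 [ 0.58548186 -0.23838885 -0.77484304]
 [-0.71487904  0.29891601 -0.632137  ]]
top 374.21041922234264 [0.50104473 0.02433079 0.8693396 ] [[-0.02288515 -0.9997019   0.0085082 ]
 [-0.99352357  0.02179463 -0.11151645]
 [ 0.11129778 -0.01100517 -0.99372616]]
```

View pics/s0z.png

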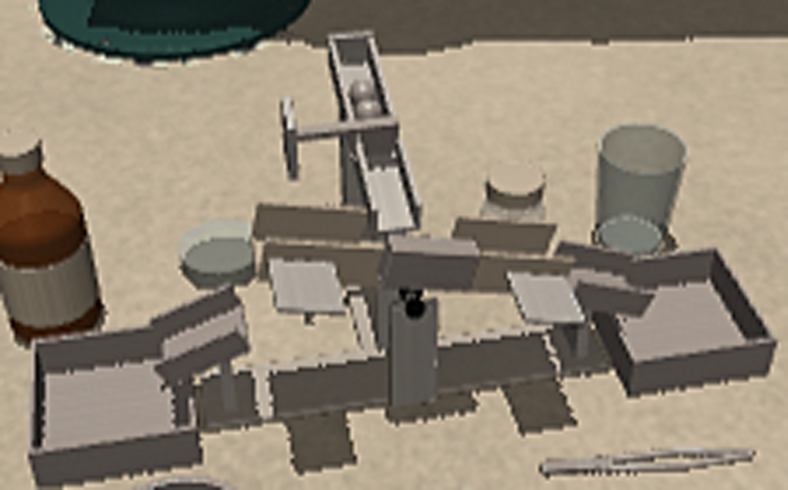

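View pics/t0z.png

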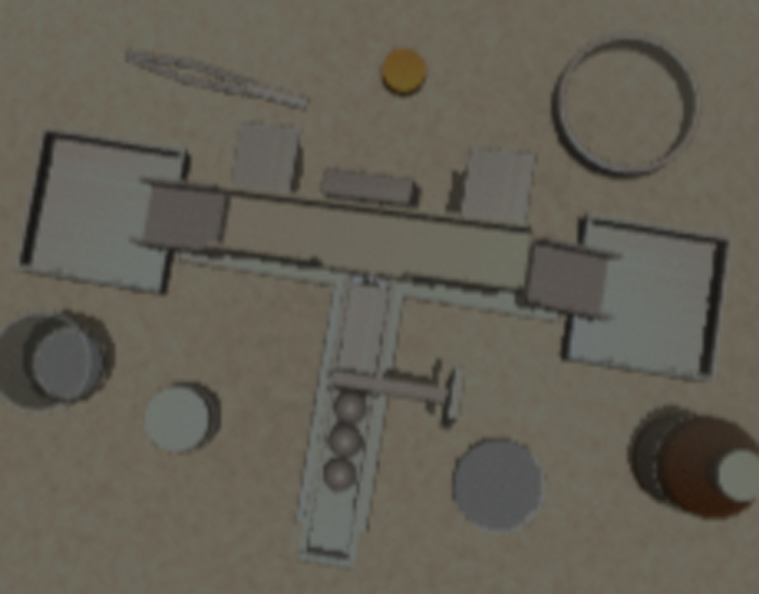

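```bash
python3 - <<'E'
from h import *
S=lambda x,y:(x/3.5+140-.36,y/3.5+120-.36)
T=lambda x,y:(x/3.3+150-.35,y/3.3+120-.35)
def show(n,a,b):
    X=tri(S(*a),T(*b)); print(n,X.round(4),np.round(proj("scene",X)-S(*a),1),np.round(proj("top",X)-T(*b),1))
show("Rpad",(307,285),(499,186)); show("Lpad",(545,296),(267,157))
show("Rpad far R",(283,312),(535,153)); show("Rpad far L",(345,305),(470,148))
show("Lpad far R",(527,323),(300,130)); show("Lpad far L",(583,318),(238,122))
show("tab far",(292,178),(461,371));show("tab near",(285,100),(449,424))
# trays: floor z~?
for n,t in(("TL",[(48,132),(186,152),(165,293),(22,265)]),("TR",[(584,217),(726,240),(708,380),(565,358)])):
    p=[ray("top",T(*u),.032) for u in t]; print(n,np.mean(p,0).round(4),[np.linalg.norm(p[i]-p[i-1]).round(3) for i in range(4)])
E
```

```text
Rpad [ 0.6174 -0.0672  0.1259] [-0.5 -0. ] [-0.5 -0.1]
Lpad [0.6445 0.0756 0.0918] [-0.3  0. ] [-0.2 -0.1]
Rpad far R [ 0.637  -0.0888  0.129 ] [-1. -0.] [-0.8 -0.3]
Rpad far L [ 0.6411 -0.0514  0.1248] [0.1 0. ] [0. 0.]
Lpad far R [0.6617 0.0544 0.0915] [-0.4  0. ] [-0.3 -0.1]
Lpad far L [0.6676 0.0923 0.0877] [ 0.8 -0.1] [0.7 0.3]
tab far [ 0.506  -0.0406  0.1193] [-0.7 -0. ] [-0.7 -0.2]
tab near [ 0.4753 -0.031   0.1584] [0.1 0. ] [0.1 0. ]
TL [0.6209 0.1899 0.032 ] [np.float64(0.093), np.float64(0.096), np.float64(0.098), np.float64(0.099)]
TR [ 0.5524 -0.177   0.032 ] [np.float64(0.097), np.float64(0.098), np.float64(0.096), np.float64(0.098)]
```

```bash
python3 - <<'E'
import cv2
a=cv2.imread("pics/scene0.png")[135:185,210:270]; a=cv2.resize(a,None,fx=8,fy=8,interpolation=cv2.INTER_CUBIC)
b=cv2.imread("pics/top0.png")[215:265,245:305]; b=cv2.resize(b,None,fx=8,fy=8,interpolation=cv2.INTER_CUBIC)
b=cv2.convertScaleAbs(b,alpha=1.8)
import numpy as np
cv2.imwrite("pics/tabz.png",np.vstack([a,b])[:, :][:800])
cv2.imwrite("pics/ta.png",a);cv2.imwrite("pics/tb.png",b)
E
```

```text
(no output)
```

View pics/ta.png

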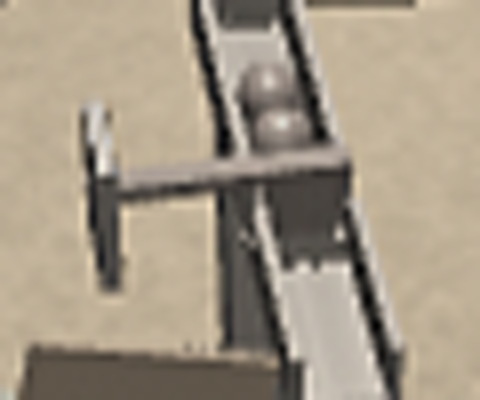

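View pics/tb.png

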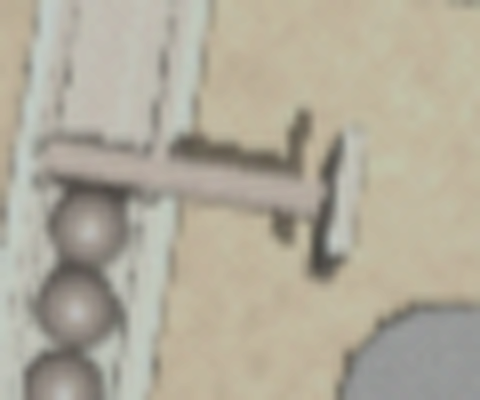

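```bash
python3 - <<'E'
from h import *
S=lambda x,y:(x/8+210-.44,y/8+135-.44)
T=lambda x,y:(x/8+245-.44,y/8+215-.44)
for n,a,b in(("mid",(100,140),(348,190)),("far",(108,175),(354,130)),("near",(92,106),(342,252))):
    X=tri(S(*a),T(*b)); print(n,X.round(4),np.round(proj("scene",X)-S(*a),1),np.round(proj("top",X)-T(*b),1))
for z in(.15,.16,.17):print(ray("top",T(348,190),z))
print("bar end",tri(S(345,155),T(45,160)))
# balls in stand frame
yaw=-.186; o=np.array([.5867,.0065]); R=np.array([[np.cos(yaw),-np.sin(yaw)],[np.sin(yaw),np.cos(yaw)]])
for b,a in(((88,225),(282,130)),((75,305),(266,92))):
    X=tri(S(*a),T(*b));print(X, R.T@(X[:2]-o))
for z in (.131,):print(R.T@(ray("top",T(88,225),.131)[:2]-o))
for p in([.6174,-.0672],[.6445,.0756],[.49,-.035]):print(R.T@(np.array(p)-o))
# ramp end
E
```

```text
mid [ 0.4938 -0.0353  0.1603] [-0.2 -0. ] [-0.2 -0.1]
far [ 0.5078 -0.0375  0.1579] [-0.1 -0. ] [-0.1 -0. ]
near [ 0.4795 -0.033   0.1625] [-0.3 -0. ] [-0.3 -0.1]
[ 0.49357525 -0.03643851  0.15      ]
[ 0.49367909 -0.03559372  0.16      ]
[ 0.49378293 -0.03474893  0.17      ]
bar end [0.50224903 0.03554661 0.14285829]
[0.48600317 0.02413515 0.14441516] [-0.10222125 -0.00129083]
[0.46694972 0.0270878  0.1455222 ] [-0.12149209 -0.00191265]
[-0.10219828  0.00043699]
[ 0.04379978 -0.06675148]
[0.04402443 0.07859707]
[-0.08735753 -0.05866687]
```

```bash
cat >> h.py <<'E'
from scipy.spatial.transform import Rotation as Ro
yaw=-.186; o=np.array([.5867,.0065]); Rs=np.array([[np.cos(yaw),-np.sin(yaw)],[np.sin(yaw),np.cos(yaw)]])
def W(x,y,z): return list(o+Rs@[x,y])+[z]
def ori(s):
    x=s*np.r_[Rs[:,1],0]; y=np.array([0,0,-1.]); return list(Ro.from_matrix(np.c_[x,y,np.cross(x,y)]).as_rotvec())
E
python3 - <<'E'
from h import *
from rig import ctrl
print(Ro.from_rotvec(ctrl.get_tcp_rot()).as_matrix().round(2),ctrl.get_finger_gap())
for s in(1,-1):
    for p in((.046,-.072,.2),(.046,-.072,.1),(-.083,-.1,.14),(-.083,-.038,.14)):
        q=ctrl.ik(W(*p),ori(s)); print(s,np.round(W(*p),3),None if q is None else np.round(q,2))
E
```

```text
[[ 0.38 -0.   -0.92]
 [ 0.92 -0.    0.38]
 [-0.   -1.   -0.  ]] 0.09358250751271195
1 [ 0.619 -0.073  0.2  ] [-0.33  0.46  0.54  1.64 -0.26  1.11  1.66]
1 [ 0.619 -0.073  0.1  ] [-0.26  0.56  0.44  1.72 -0.29  0.92  1.68]
1 [ 0.487 -0.076  0.14 ] [-0.44  0.31  0.63  2.02 -0.23  0.89  1.7 ]
1 [ 0.498 -0.015  0.14 ] [-0.45  0.3   0.49  2.   -0.18  0.88  1.52]
-1 [ 0.619 -0.073  0.2  ] [-0.54  0.55  0.87  1.65 -0.45  1.16 -1.32]
-1 [ 0.619 -0.073  0.1  ] [-0.46  0.64  0.74  1.73 -0.51  0.98 -1.28]
-1 [ 0.487 -0.076  0.14 ] [-0.72  0.42  1.    2.02 -0.44  0.93 -1.24]
-1 [ 0.498 -0.015  0.14 ] [-0.76  0.38  0.88  2.01 -0.37  0.92 -1.44]
```

```bash
python3 - <<'E'
from h import *
from rig import ctrl
ctrl.command_gripper(0.0)
p=ctrl.get_ee_pos(); ctrl.move_straight([p[0],p[1],.27],vel=.2)
ctrl.reach(W(.046,-.072,.25),ori(1))
ctrl.move_straight(W(.046,-.072,.16),vel=.15)
print(ctrl.get_t(),ctrl.get_ee_pos(),W(.046,-.072,.16),ctrl.get_finger_gap(),ctrl.get_contact_force())
a=ctrl.camera("scene")["image"][:,:,::-1]
cv2.imwrite("pics/s1.png",cv2.resize(a[60:270,140:370],None,fx=2.8,fy=2.8,interpolation=cv2.INTER_CUBIC))
E
```

```text
5.4 [ 0.61907595 -0.07288525  0.16086732] [np.float64(0.6185916681921323), np.float64(-0.07276488188298104), 0.16] 0.0006987830648155112 [ 0.35290007 -0.97665128  0.18887011]
```

View pics/s1.png

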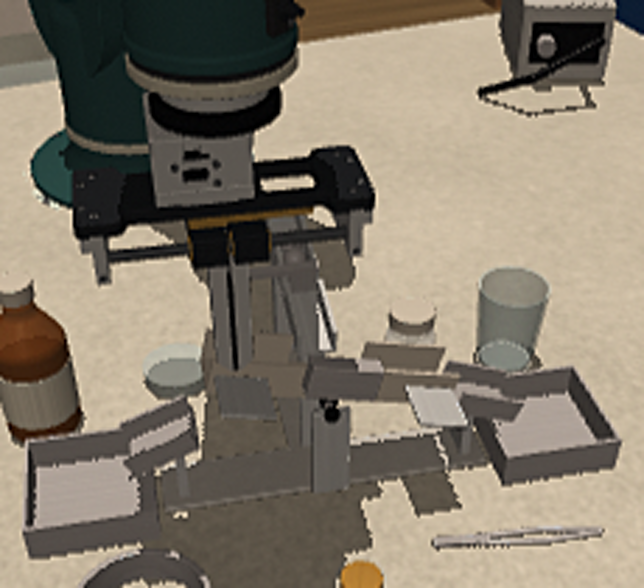

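The closed fingers (about px 240,365 in the crop) hang above the raised right pad (245,395). They clear the block at (345,380), so I'll press now.

```bash
python3 - <<'E'
from h import *
from rig import ctrl
for z in(.136,.128,.12,.112,.105,.1):
    ctrl.move_straight(W(.046,-.072,z),vel=.06); print(z,ctrl.get_ee_pos()[2].round(4),ctrl.get_contact_force().round(1))
ctrl.pause(.2)
ctrl.move_straight(W(.046,-.072,.22),vel=.2)
ctrl.reach(W(-.083,-.105,.22),ori(1))
print(ctrl.get_t(),ctrl.get_contact_force().round(1))
for n in("scene","top"):
  a=ctrl.camera(n)["image"][:,:,::-1]; a=a[60:270,140:370] if n=="scene" else a[120:300,150:380]
  cv2.imwrite(f"pics/{n}2.png",cv2.resize(a,None,fx=2.8,fy=2.8,interpolation=cv2.INTER_CUBIC))
E
```

```text
0.136 0.1358 [ 0.7 -0.7 -0.1]
0.128 0.1277 [0.1 0.1 1. ]
0.12 0.1195 [-0.1 -0.1 -0.6]
0.112 0.1115 [ 1.2 -0.1  1. ]
0.105 0.1046 [ 0.4 -0.   0.4]
0.1 0.0997 [-0.2 -0.1  0.1]
8.9083 [ 0.1 -0.  -0.3]
```

View pics/scene2.png

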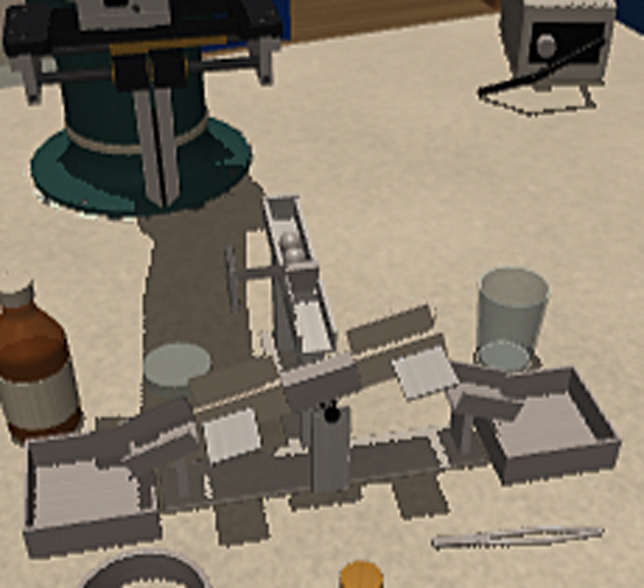

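View pics/top2.png

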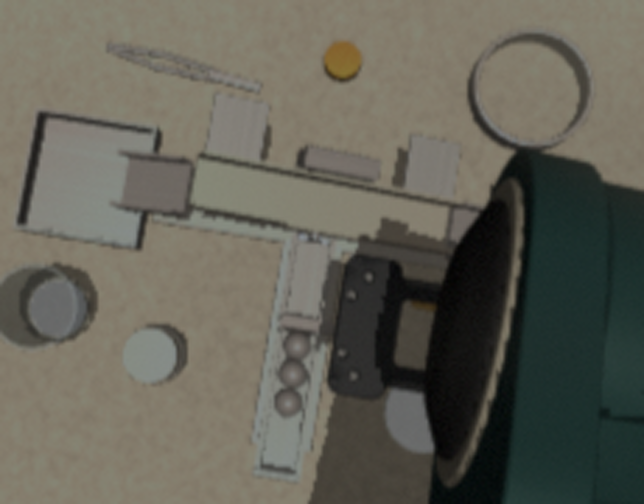

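The gate has rocked over: the right pad is low (px 232,435), the left pad is raised (425,370) and the balls are still held. Next is the tab.

```bash
python3 - <<'E'
from h import *
from rig import ctrl
ctrl.move_straight(W(-.083,-.105,.141),vel=.15)
print(ctrl.get_contact_force().round(1))
yl=Rs[:,1]
for y in(-.085,-.075,-.065,-.055,-.048,-.043,-.040,-.038,-.036):
    ctrl.move_straight(W(-.083,y,.141),vel=.08); ctrl.pause(.05); f=ctrl.get_contact_force(); fy=f[:2]@yl
    print(y,(Rs.T@(ctrl.get_ee_pos()[:2]-o)).round(4),f.round(1),fy.round(1))
    if fy<-8: break
print(ctrl.get_t())
a=ctrl.camera("scene")["image"][:,:,::-1][60:270,140:370]
cv2.imwrite("pics/s3.png",cv2.resize(a,None,fx=2.8,fy=2.8,interpolation=cv2.INTER_CUBIC))
E
```

```text
[-0.1 -0.6  0.3]
-0.085 [-0.0829 -0.085 ] [0.4 0.2 0.2] 0.3
-0.075 [-0.083  -0.0751] [ 0.5 -0.9  0.1] -0.8
-0.065 [-0.083  -0.0649] [-0.3  0.1 -0.1] 0.1
-0.055 [-0.083  -0.0549] [-0.5  0.6  0.5] 0.5
-0.048 [-0.083  -0.0478] [-0.1 -0.3  0.3] -0.3
-0.043 [-0.083  -0.0428] [-0.7 -0.6 -0.6] -0.7
-0.04 [-0.083  -0.0399] [ 0.8 -0.   0. ] 0.1
-0.038 [-0.083  -0.0389] [-1.2 -6.6  2. ] -6.7
-0.036 [-0.083  -0.0388] [ -5.4 -17.4   5.4] -18.1
12.6083
```

View pics/s3.png

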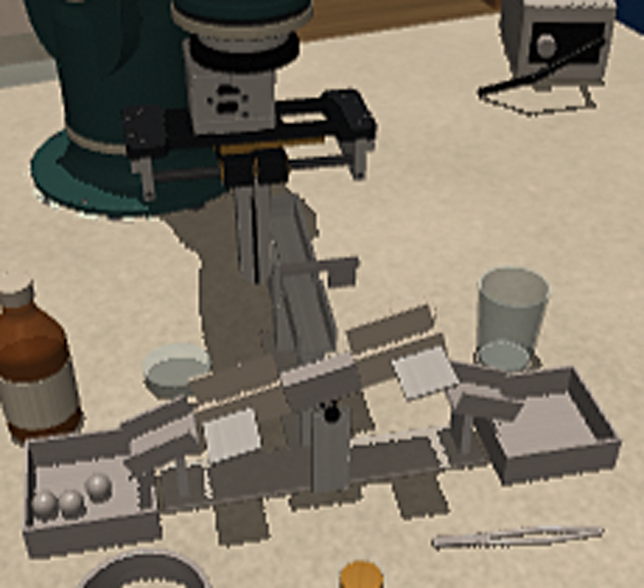

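The slide hit its stop at y = -38.9 mm, as predicted. All three balls are in the right tray (px 45,505; 72,503; 98,488). I'll back off and check.

```bash
python3 - <<'E'
from h import *
from rig import ctrl
ctrl.move_straight(W(-.083,-.09,.141),vel=.1)
ctrl.move_straight(W(-.083,-.09,.25),vel=.2)
p=W(-.083,-.09,.25); 
ctrl.reach([.35,.40,.27],ori(1))
ctrl.pause(1.0)
print(ctrl.get_t(),ctrl.get_contact_force().round(1))
for n in("scene","top"):
  a=ctrl.camera(n)["image"][:,:,::-1]; cv2.imwrite(f"pics/{n}4raw.png",a); a=a[60:270,140:370] if n=="scene" else a[120:300,150:380]
  cv2.imwrite(f"pics/{n}4.png",cv2.resize(a,None,fx=2.8,fy=2.8,interpolation=cv2.INTER_CUBIC))
  ctrl.pause(.3)
E
```

```text
16.8167 [ 0.1 -0.5 -0. ]
```

View pics/scene4.png

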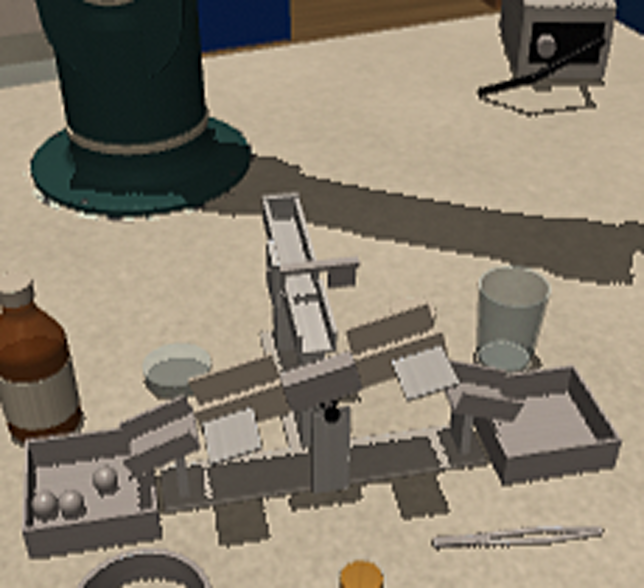

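View pics/top4.png

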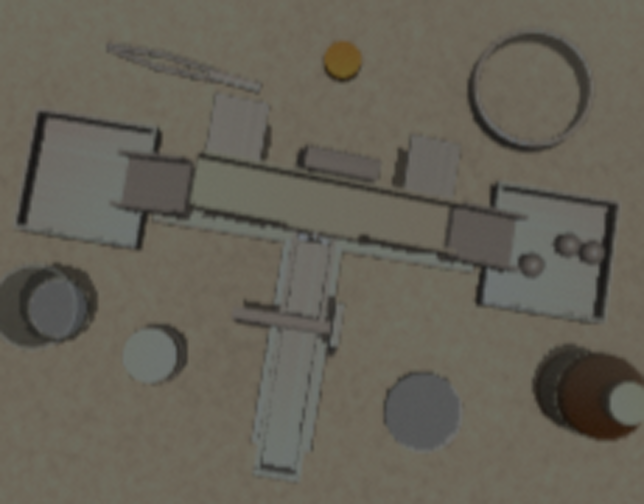

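```bash
python3 - <<'E'
from h import *
from rig import ctrl
c=np.array(W(0,-.19,0)[:2])
for u in((532,264),(569,244),(592,252)):
    p=ray("top",(u[0]/2.8+150-.3,u[1]/2.8+120-.3),.014)[:2]; print(p.round(3),np.linalg.norm(p-c).round(3))
q=W(-.083,-.058,.16); 
T=lambda x,y:(x/2.8+150-.3,y/2.8+120-.3)
print("tab",(Rs.T@(ray("top",T(338,326),.16)[:2]-o)).round(4))
old=cv2.imread("pics/top4raw.png")
ctrl.pause(2)
a=ctrl.camera("top")["image"][:,:,::-1]
ctrl.pause(1)
b=ctrl.camera("top")["image"][:,:,::-1]
print(cv2.absdiff(old,a).max(),cv2.absdiff(a.copy(),b.copy()).max(),ctrl.get_t())
# bystanders vs start
s=cv2.imread("pics/scene0.png"); d=ctrl.camera("scene")["image"][:,:,::-1]
cv2.imwrite("pics/t5.png",cv2.resize(b[120:300,150:380],None,fx=2.8,fy=2.8,interpolation=cv2.INTER_CUBIC))
E
```

```text
[ 0.545 -0.168] 0.014
[ 0.56  -0.199] 0.021
[ 0.553 -0.218] 0.037
tab [-0.085  -0.0251]
9 9 20.6167
```

View pics/t5.png

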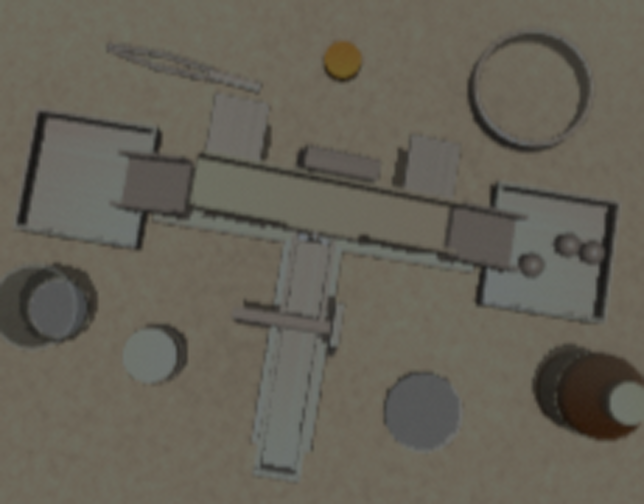

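The scene is at rest: successive pictures differ only by noise. The balls are within 37 mm of the tray's centre, and the tab has moved about 33 mm. Handing in.

```bash
python3 -c "
from rig import ctrl
ctrl.close_job()"
```

```text
the job is handed in; nothing more can be done
```

The job is done and handed in at about 20.6 s of the 43 s allowed. I pressed the raised right pad down with the closed fingertips until the gate rocked over and stayed. I then pushed the release tab towards +y until it hit its stop, and backed the arm clear.

What the last checks showed:
- **Gate:** it is on the other stop, with the right end low. I judged this from the pictures and did not measure the angle.
- **Slide:** the tab moved about 33 mm of its 34 mm, and the force rose to about 18 N at the stop.
- **Balls:** all three lie still in the right tray, 14, 21 and 37 mm from its centre.
- **Bystanders:** none looks moved in the final pictures; I compared them by eye only.
- **Arm:** it is clear of everything, with wrist force at noise level.

No check failed or disagreed.

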